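# Close the pad press with its loose crank

## Task

Fit the loose crank from the tray fully down onto the square spindle of the small pad press, and turn it clockwise (seen from above) until the press plate bears on the note block and the crank comes to a stop. Then lift the crank off and stand it upright on its hub in its tray again, let go, and leave the other things on the desk where they are.

Things in the scene. Friction and masses are not known exactly. Their poses are not given: they have to be found in the camera images.
- press: Pad press, fixed to the worktop: grey base 130 (x) x 140 (y) mm, two steel columns at y = +-60 mm, a grey bridge 36 (x) x 144 (y) mm across them, its top at 100 mm, column nuts up to 106 mm; a yellow note block lies under the press plate. Origin under the centre of the base, on the worktop; z up.
- spindle_top (a point): Centre of the top end of the press's upright steel spindle, 124 mm above the worktop; axes are the press's and do not turn. A square 14 mm across flats, 20 mm out of a flat collar; its last 6 mm taper to 7 mm square. The square's heading differs every time and is not measured: find it by feel. It turns stiffly (0.12 N m): a crank resting lightly on its end slips round without turning it.
- platen (a joint): Travel of the press plate, m: grows as it goes down, 1 mm per radian of spindle. Turning the spindle clockwise, seen from above, lowers it. Starts between about -0.002 and +0.002; at 0.0070 it bears on the note block and the spindle meets a hard stop: 0.8 to 1.45 turns to make. It stays where it is left. Easing the crank back a few degrees into its play takes the load off it before it is lifted off.
- crank: Removable dark steel crank, about 0.3 kg, most of it in the hub, standing on its hub in the tray at the start. Origin: centre of the hub's underside; +x along the arm to the knob, z up. Hub: square block 28x28 mm, 42 mm high, flats square to x and y. Arm: 14 mm wide, 28 to 36 mm above the underside, ending in a round boss 20 mm across (27 to 37 mm) at x = 55 mm.
- crank_socket (a point): Centre of the mouth of the crank's socket, at the crank's origin: a square socket 16 mm wide, 22 mm deep, sides along the crank's x and y, mouth chamfered. It goes on the spindle at four headings, with about 9 degrees of play either way (misaligned, it stops about 4 to 6 mm down); fully home the hub's underside lies on the collar, 20 mm below the spindle's top. The fit is greased and slides easily.
- crank_knob (a point): Middle of the crank's upright knob, 55 mm along the arm from the hub's axis, 60 mm above the hub's underside. Black, 20 mm across, from 39 to 76 mm above the underside; spins freely on its pin: it can be led round a circle without turning the hand.
- crank_tray: Shallow grey tray fixed to the worktop, 150 (x) x 96 (y) mm, rim 12 mm high, walls and floor 4 mm. Origin under its centre, on the worktop; z up.
- battery_9v: Bystander, loose: 9 V block battery, 28x31x47 mm, standing. Origin under its centre.
- eraser: Bystander, loose: white and blue eraser, 34x46x12 mm. Origin under its centre.
- usb_stick: Bystander, loose: small blue USB stick, 47x52x10 mm. Origin under its centre.
- clip_tin: Bystander, loose: round tin, 66 mm across, 30 mm high. Origin under its centre.
- glue_stick: Bystander, loose: glue stick, 27 mm across, 96 mm high, standing. Origin under its centre.
- staples_box: Bystander, loose: small orange carton, 57x88x42 mm. Origin under its centre.

How it is judged:
By the outcome, as a careful person would: the job done as asked, in the order asked, and still so for the second after the job is handed in, with the robot touching nothing.
It also fails if it takes over 72 s, if anything falls off the work surface, if the arm or the gripper's body presses on something with over 40 N, if the wrist force passes 120 N, or if a joint passes its speed limit or range.

## Robot

A 7-joint arm with a two-finger parallel gripper is mounted at the origin on a cart in front of the work surface, level with it; the furniture and walls round the work are solid. World frame = base frame: x ahead of the robot, y to its left, z up, the work surface at z = 0. Lengths are in m, angles in rad, forces in N, time in s.
With the tool pointing down it reaches from about 0.4 to 0.85 m from the base axis. Payload 10.4 kg.
Tool frame: the origin (TCP) lies on the centre line of the jaws, within the pads' length; the fingertips stand 8 mm ahead of it and the grasp point (between the pads) lies 11 mm behind it (r.finger_overhang is the distance from the TCP to the fingertips, in m); z points along the fingers, y is the line along which they close (so a half turn about z gives the same grasp; the last joint's range is limited). The gripper opens to 87 mm and grips with 3 to 60 N. Pads are 19 mm wide; open, the fingers measure 117 mm over their backs; the gripper's body (75 mm by 190 mm) begins 51 mm behind the grasp point.
Start: joints at [-1.166, 0.332, -0.065, 1.46, 0.022, 1.35, -0.088], TCP at [0.259, 0.569, 0.231] pointing down, gripper open.
Joint ranges: [-2.6, 2.6], [-0.5, 2.12], [-1.47, 1.34], [0.16, 2.42], [-1.27, 4.41], [0.06, 2.06], [-2.6, 2.6]. Speed limits (rad/s): [2.22, 2.22, 2.79, 2.79, 3.14, 3.14, 3.14].

## Interface

Orientations are given as a unit quaternion [x, y, z, w].
In Python, from bench import r, vision gives the robot as it stands.
- The arm moves only by the tool drive_tool, never from a script. Its argument "series" is a list of rows, each a list of 2 entries, a list of its own where there are three numbers: the shift along the world's x, y, z in cm, then the turn about the world's z in degrees. A call has exactly 10 rows; each row shifts and turns the commanded pose from where the row before left it; what a row does not reach is not made up. A row lasts 1/8 s, in which the tool goes at most 62.5 mm and 10.7 degrees, less where a joint would pass 70% of its speed; a pose out of reach is approached as far as the arm can. A call with a gripper value outside its range is refused whole. "hand" is the closure, from 0 (fully open) to 1 (shut), set as the call begins (left out, the last holds). The fingers move at their own pace and stop on an object; "newtons" is the grip in N (left out, the last holds). Time passes only in rows, so rows that do not move let the fingers close, or fill a call up. It gives the time, the measured TCP pose, the force, the opening and the grip force at its end, in the units of the state.
- r.read_state(): the state, without advancing time (a new reading comes with each control period).
- vision.camera(name): name is "scene" or "side" or "wrist"; returns a dict with "color" (420x560x3 uint8, red, green, blue), "intrinsics" (3x3 intrinsics, pixels), "k1" (the pictures are not rectified: a ray, as slopes to the right and down, at radius r is drawn at 1 + k1 r^2 times it, then the intrinsics apply), "R" (3x3) and "t" (3): a world point X has camera coordinates R X + t; the wrist camera has in their place "mount" (4x4, takes a point from camera to tool coordinates, whose origin is the TCP and whose axes are the flange's). Camera axes: x right, y down, z forward; pixel columns grow to the right and rows downward; lengths in m; the calibration is good to about 2 mm. A picture is of the moment at which its call begins: read the wrist's pose just before it. There is no depth.
- r.close_job(): hands the job in; it is judged then, once.
The state is a dict: "time": time; "joint_positions": joint angles; "joint_vel": joint speeds; "joint_torque": joint torques, N m; "ee_pos": TCP position; "eef_rot": TCP orientation; "ft_force": force on the tool from outside, world axes, zero at the start; "torque": the same for the moment, N m; "width": finger opening in m; "grip_force": force on a finger pad.
Only numpy, scipy, OpenCV 4.12 (cv2) and the standard library are available. Lean on these libraries where they do the work, as an engineer would, in place of code of your own. Each camera call takes 0.05 s, during which the arm holds its last target. There are 200 camera calls.

## Working session

There is one attempt and no reset: what is moved stays moved. The work goes in short steps, Python scripts to look and compute and a tool call to move; the robot and the scene stay as the last step left them, time stands still between calls to the robot, and variables do not carry over. Pictures are saved under pics/ and viewed, at most 10 in all, crops included, and the job is handed in when it is done.

Besides the shell and the picture viewer there is one more tool, called after "Emit:" as name([rows], argument=value, ...), one row to a line, values as JSON. drive_tool: Moves the arm, as the interface text tells. Its arguments: {"type":"object","properties":{"series":{"type":"array"},"hand":{"type":"number"},"newtons":{"type":"number"}},"required":["series"]}

```bash
mkdir -p pics
cat > h.py <<'E'
from bench import r, vision
import numpy as np, cv2
from scipy.spatial.transform import Rotation as Ro
def shot(name,fn=None):
    s=r.read_state(); c=vision.camera(name)
    if name=="wrist":
        T=np.eye(4);T[:3,:3]=Ro.from_quat(s["eef_rot"]).as_matrix();T[:3,3]=s["ee_pos"]
        W=np.linalg.inv(T@np.array(c["mount"]));c["R"]=W[:3,:3];c["t"]=W[:3,3]
    if fn: cv2.imwrite("pics/"+fn,c["color"][:,:,::-1])
    np.savez("/tmp/"+name+".npz",R=c["R"],t=c["t"],K=c["intrinsics"],k=c["k1"],im=c["color"]);return c
def load(name):
    z=np.load("/tmp/"+name+".npz");return dict(R=z["R"],t=z["t"],intrinsics=z["K"],k1=float(z["k"]),color=z["im"])
def ray(c,u,v):
    K=np.array(c["intrinsics"]);d=cv2.undistortPoints(np.array([[[u,v]]],float),K,np.array([c["k1"],0,0,0.]))[0,0]
    R=np.array(c["R"]);return -R.T@np.array(c["t"]),R.T@np.array([*d,1])
def at(c,u,v,z):
    o,d=ray(c,u,v);return o+d*(z-o[2])/d[2]
def proj(c,P):
    p,_=cv2.projectPoints(np.array(P,float).reshape(-1,1,3),cv2.Rodrigues(np.array(c["R"]))[0],np.array(c["t"],float),np.array(c["intrinsics"]),np.array([c["k1"],0,0,0.]));return p[:,0]
def tri(*cs):
    A=np.zeros((3,3));b=np.zeros(3)
    for c,u,v in cs:
        o,d=ray(c,u,v);d=d/np.linalg.norm(d);M=np.eye(3)-np.outer(d,d);A+=M;b+=M@o
    return np.linalg.solve(A,b)
E
python3 - <<'E'
from h import *
for n in ("scene","side"):
    shot(n,n+"1.png")
s=r.read_state();print(s)
E
```

```text
{'time': 0.1, 'joint_positions': array([-1.16558752,  0.33278273, -0.0647009 ,  1.46084471,  0.02158486,
        1.34987357, -0.08849581]), 'joint_vel': array([ 1.60881884e-03, -2.66000871e-03, -1.51243157e-03, -3.34701133e-03,
       -1.68253938e-05,  3.71853082e-04, -7.40918946e-04]), 'joint_torque': array([ 6.96362949e-04, -6.24549079e+01,  2.38765148e-02, -3.90706909e+01,
       -6.15205080e-02,  3.67706444e-02,  5.98397150e-05]), 'ee_pos': array([0.25916178, 0.5683813 , 0.22985571]), 'eef_rot': array([ 2.12266796e-01,  9.77211563e-01, -5.96854444e-04, -1.09773628e-04]), 'ft_force': array([-0.06116341, -0.15890897,  0.40763046]), 'torque': array([ 0.01785948, -0.03076276, -0.01270093]), 'grip_force': 0.0, 'width': 0.0868194270644991}
```

View pics/scene1.png

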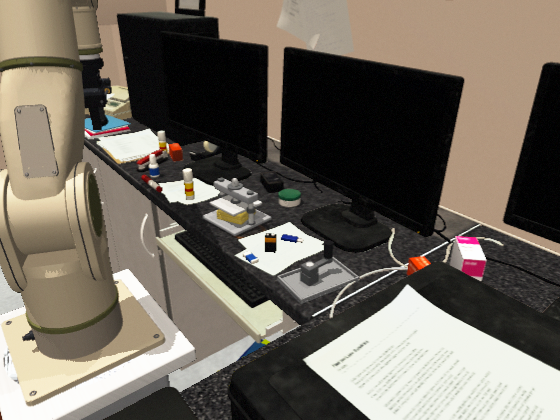

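View pics/side1.png

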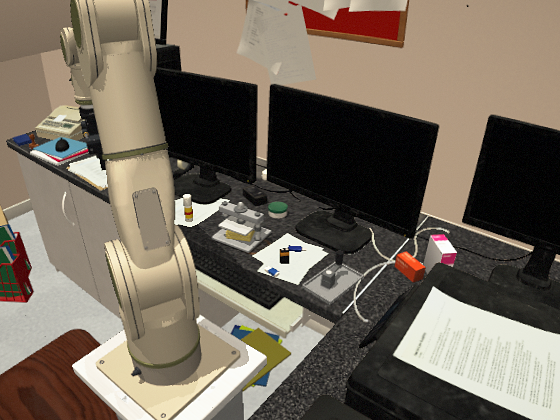

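Both views show the press (scene about 237,205; side about 243,222) and the tray with the crank (scene about 315,275; side about 333,280). They are small, so I'll enlarge them.

Run:
```python
from h import *
a=load("scene")["color"][165:300,195:375,::-1];b=load("side")["color"][185:315,205:385,::-1]
cv2.imwrite("pics/sc.png",cv2.resize(a,None,fx=4.4,fy=4.4,interpolation=2))
cv2.imwrite("pics/sd.png",cv2.resize(b,None,fx=4.4,fy=4.4,interpolation=2))
for n,p in (("scene",[(237,205),(315,275)]),("side",[(243,222),(333,280)])):
    c=load(n);print(n,[at(c,u,v,0.05).round(3) for u,v in p])
```

```text
scene [array([0.467, 0.186, 0.05 ]), array([ 0.416, -0.179,  0.05 ])]
side [array([0.476, 0.193, 0.05 ]), array([ 0.411, -0.169,  0.05 ])]
```

View pics/sc.png

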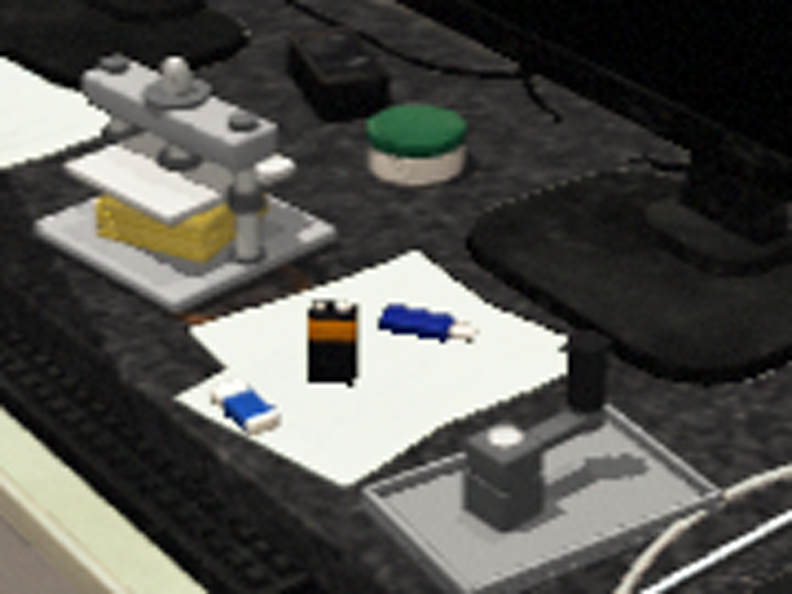

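View pics/sd.png

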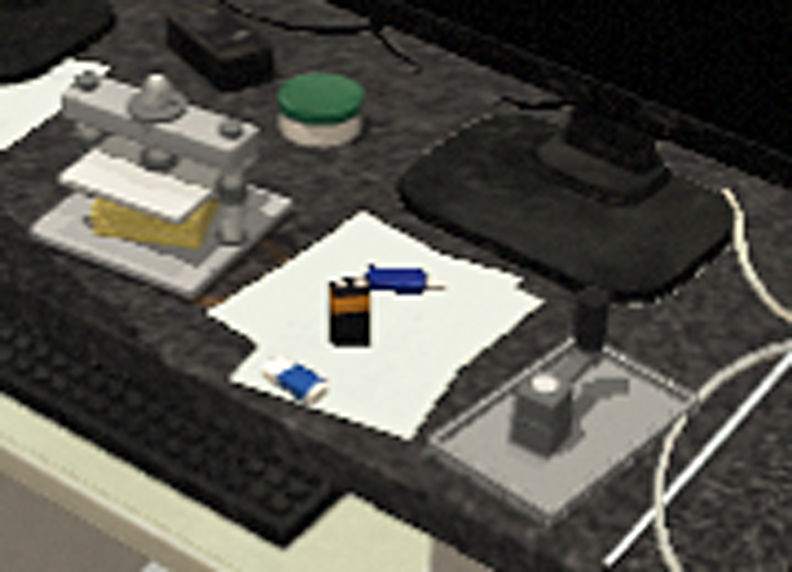

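Enlarged: spindle top at scene crop (176,62), side crop (157,80). Hub top disc at (503,436) / (545,383). Knob top at (590,340) / (594,293). Tray corners at (365,490), (470,590), (718,492), (607,405).

Run:
```python
from h import *
A=load("scene");B=load("side")
sa=lambda u,v:(A,195+(u+.5)/4.4-.5,165+(v+.5)/4.4-.5)
sb=lambda u,v:(B,205+(u+.5)/4.4-.5,185+(v+.5)/4.4-.5)
P={"spindle .124":((176,60),(157,78),.124),"hub .046":((503,436),(545,383),.046),"knob .080":((589,340),(593,294),.080),
"nutL":((115,62),(88,78),.106),"nutR":((243,120),(231,129),.106),"tin":((416,128),(320,98),.03),
"trayN":((365,490),(433,440),.012),"trayF":((607,405),(577,338),.012),"trayfR":((718,492),(692,402),.012),"traynR":((470,590),(545,520),.012)}
for k,(a,b,z) in P.items():
    print(k,tri(sa(*a),sb(*b)).round(4),at(*sa(*a),z)[:2].round(4),at(*sb(*b),z)[:2].round(4))
```

```text
spindle .124 [0.4676 0.1933 0.1241] [0.4685 0.1944] [0.4669 0.193 ]
hub .046 [ 0.4331 -0.1412  0.0499] [ 0.4375 -0.1366] [ 0.437  -0.1391]
knob .080 [ 0.4921 -0.1366  0.0792] [ 0.4914 -0.1374] [ 0.4908 -0.1372]
nutL [0.4599 0.2515 0.1061] [0.4598 0.2514] [0.4602 0.2517]
nutR [0.4728 0.1328 0.1049] [0.4732 0.1324] [0.4697 0.1307]
tin [0.6471 0.1902 0.0281] [0.6467 0.1887] [0.6424 0.1871]
trayN [ 0.3851 -0.0952  0.014 ] [ 0.3873 -0.0926] [ 0.3865 -0.0942]
trayF [ 0.5371 -0.1062  0.006 ] [ 0.5334 -0.1108] [ 0.5268 -0.111 ]
trayfR [ 0.5233 -0.1985  0.0076] [ 0.5219 -0.2007] [ 0.5147 -0.2017]
traynR [ 0.3798 -0.1792  0.0044] [ 0.3775 -0.1837] [ 0.3682 -0.1848]
```

Emit:
drive_tool([
  [[3.5,-4,0],2.5],
  [[3.5,-4,0],2.5],
  [[3.5,-4,0],2.5],
  [[3.5,-4,0],2.5],
  [[3.5,-5,0],2.5],
  [[0,-6,0],2.5],
  [[0,-6,0],2.5],
  [[0,-6,0],2.5],
  [[0,-6,0],2.5],
  [[0,-5,0],2.5],
], hand=0, newtons=40)

```text
time: 1.35
ee_pos: [0.4338, 0.0663, 0.2304]
eef_rot: [-0.004, 1.0, 0.0, -0.0]
ft_force: [1.3, 0.1, -0.2]
width: 0.087
grip_force: 0.0
```

Emit:
drive_tool([
  [[0,-6,0],0],
  [[0,-6,0],0],
  [[0,-6,0],0],
  [[0,-2.7,-1],0],
  [[0,0,-2],0],
  [[0,0,-2],0],
  [[0,0,0],0],
  [[0,0,0],0],
  [[0,0,0],0],
  [[0,0,0],0],
])

```text
time: 2.6
ee_pos: [0.4346, -0.1383, 0.1811]
eef_rot: [-0.004, 1.0, 0.0, 0.0]
ft_force: [0.5, -0.1, 0.4]
width: 0.0874
grip_force: 0.0
```

Run:
```python
from h import *
c=shot("wrist","w1.png");s=r.read_state();print(s["ee_pos"],s["eef_rot"],s["joint_positions"].round(2),s["ft_force"],s["time"])
print(proj(c,[[.437,-.138,.046],[.491,-.137,.080]]))
```

```text
[ 0.43450719 -0.13827148  0.18097645] [-4.33449289e-03  9.99990547e-01  7.37231697e-05  3.35960820e-04] [-0.35 -0.04  0.55  1.98  0.02  1.19  1.78] [ 0.46208019  0.03315927 -0.06750822] 2.65
[[277.29536698 200.03547778]
 [277.85711203 264.31074562]]
```

View pics/w1.png

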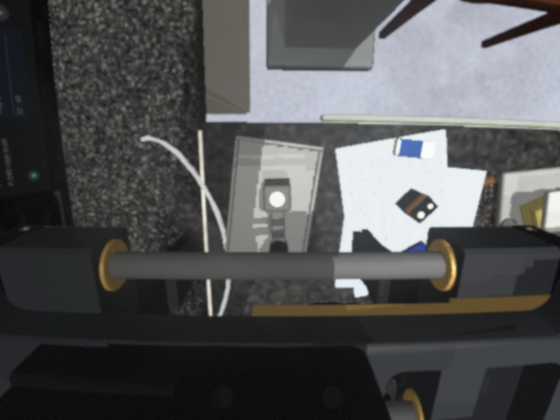

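The wrist view shows the hub's top disc at (277,199) against a predicted (277,200), so the crank's position holds. I'll grasp it now.

Emit:
drive_tool([
  [[0.25,0,-3],0],
  [[0,0,-3],0],
  [[0,0,-3],0],
  [[0,0,-3],0],
  [[0,0,-2],0],
  [[0,0,-1],0],
  [[0,0,-0.5],0],
  [[0,0,0],0],
  [[0,0,0],0],
  [[0,0,0],0],
], hand=0.4)

```text
time: 3.9
ee_pos: [0.4372, -0.1383, 0.026]
eef_rot: [-0.004, 1.0, 0.0, 0.0]
ft_force: [0.4, 0.1, 0.1]
width: 0.0522
grip_force: 0.0
```

Emit:
drive_tool([
  [[0,0,0],0],
  [[0,0,0],0],
  [[0,0,0],0],
  [[0,0,0],0],
  [[0,0,0],0],
  [[0,0,0],0],
  [[0,0,0],0],
  [[0,0,0],0],
  [[0,0,0.5],0],
  [[0,0,1],0],
], hand=1, newtons=40)

```text
time: 5.15
ee_pos: [0.4362, -0.1383, 0.0407]
eef_rot: [-0.004, 1.0, 0.0, -0.001]
ft_force: [0.1, 0.7, -3.2]
width: 0.0275
grip_force: 39.9
```

Emit:
drive_tool([
  [[0,0,4],0],
  [[0,0,4.5],0],
  [[0,2,4.5],0],
  [[0.5,6,0],0],
  [[0.5,6,0],0],
  [[0.5,6,0],0],
  [[0.5,6,0],0],
  [[0.6,5,0],0],
  [[0.5,2.2,0],0],
  [[0,0,0],0],
])

```text
time: 6.4
ee_pos: [0.4678, 0.1946, 0.1707]
eef_rot: [-0.005, 1.0, -0.0, 0.0]
ft_force: [0.5, -1.1, -3.7]
width: 0.028
grip_force: 39.9
```

Run:
```python
from h import *
for n in ("scene","side"): shot(n)
a=load("scene")["color"][165:265,195:315,::-1];b=load("side")["color"][165:265,190:310,::-1]
cv2.imwrite("pics/fit.png",np.vstack([cv2.resize(x,None,fx=3,fy=3,interpolation=2) for x in (a,b)]))
s=r.read_state();print(s["ee_pos"],s["joint_positions"].round(2),s["ft_force"])
for n in("scene","side"):print(proj(load(n),[[.4675,.1935,.124],[.4675,.1935,.155],s["ee_pos"]+[0,0,-.022]]).round(1))
```

```text
[0.46793284 0.19218783 0.17065694] [-0.7   0.11  0.24  1.86 -0.03  1.17  1.12] [-0.05445376 -0.70997226 -1.89461377]
[[234.5 178.4]
 [233.9 167.3]
 [234.4 169.7]]
[[240.3 202.2]
 [240.  193. ]
 [240.5 195. ]]
```

View pics/fit.png

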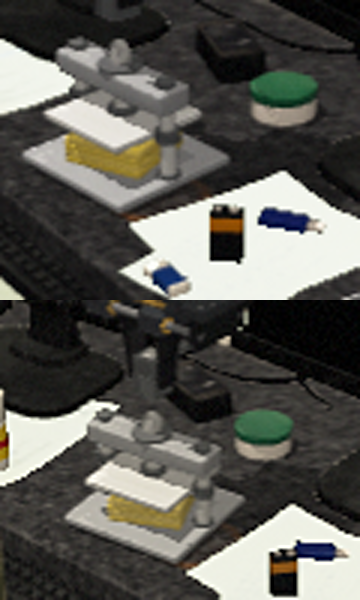

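The side crop shows the hub just above the spindle, at (150,370) over (152,415), lined up with it. I'll lower it to contact.

Emit:
drive_tool([
  [[0,0.1,-1],0],
  [[0,0,-1],0],
  [[0,0,-0.4],0],
  [[0,0,-0.3],0],
  [[0,0,-0.2],0],
  [[0,0,-0.1],0],
  [[0,0,0],0],
  [[0,0,0],0],
  [[0,0,0],0],
  [[0,0,0],0],
])

```text
time: 7.75
ee_pos: [0.4678, 0.1947, 0.1406]
eef_rot: [-0.004, 1.0, 0.0, 0.0]
ft_force: [0.3, -0.0, -2.2]
width: 0.0274
grip_force: 39.9
```

Emit:
drive_tool([
  [[0,-0.1,0],0],
  [[0,0,-0.1],0],
  [[0,0,-0.1],0],
  [[0,0,-0.1],0],
  [[0,0,0],0],
  [[0,0,0],0],
  [[0,0,0],0],
  [[0,0,0],0],
  [[0,0,0],0],
  [[0,0,0],0],
])

```text
time: 9.0
ee_pos: [0.4688, 0.1939, 0.1389]
eef_rot: [-0.004, 1.0, 0.001, 0.001]
ft_force: [-0.2, 0.2, 8.7]
width: 0.0276
grip_force: 40.0
```

Emit:
drive_tool([
  [[0,0,0],-5],
  [[0,0,0],-5],
  [[0,0,-0.02],-5],
  [[0,0,-0.02],-5],
  [[0,0,-0.02],-5],
  [[0,0,-0.02],-5],
  [[0,0,-0.02],-5],
  [[0,0,0],-5],
  [[0,0,0],-5],
  [[0,0,0],0],
])

```text
time: 10.25
ee_pos: [0.4688, 0.195, 0.1386]
eef_rot: [0.379, 0.925, 0.002, 0.001]
ft_force: [-3.1, 0.8, 15.8]
width: 0.0278
grip_force: 40.0
```

Run:
```python
from h import *
s=r.read_state();print(s["ee_pos"],s["torque"],s["ft_force"],Ro.from_quat(s["eef_rot"]).as_matrix().round(3)[:,1],s["joint_positions"].round(2))
```

```text
[0.46881337 0.1950358  0.13857077] [0.42362585 1.04940815 0.03311043] [-3.07899751  0.76461596 15.77927407] [0.702 0.713 0.004] [-0.76  0.14  0.3   1.9  -0.05  1.1   0.35]
```

Emit:
drive_tool([
  [[-0.05,0,0],-5],
  [[0,0,0],-5],
  [[0,0,0],-5],
  [[0,0,-0.02],-5],
  [[0,0,0],-5],
  [[0,0,0],-5],
  [[0,0,0],-5],
  [[0,0,0],-5],
  [[0,0,0],-5],
  [[0,0,0],0],
])

```text
time: 11.5
ee_pos: [0.4676, 0.1941, 0.1365]
eef_rot: [0.704, 0.71, 0.001, 0.0]
ft_force: [2.6, 4.5, -2.3]
width: 0.0276
grip_force: 40.0
```

```bash
cat > st.py <<'E'
from h import *
s=r.read_state();y=Ro.from_quat(s["eef_rot"]).as_matrix()[:,1]
print(s["ee_pos"].round(4),"T",s["torque"].round(3),"F",s["ft_force"].round(1),"yaw",np.degrees(np.arctan2(y[1],y[0])).round(1),"tilt",Ro.from_quat(s["eef_rot"]).as_matrix()[:2,2].round(4),s["joint_positions"].round(2),s["time"])
E
python3 st.py
```

```text
[0.4676 0.1941 0.1365] T [ 0.941 -0.536 -0.04 ] F [ 2.6  4.5 -2.3] yaw 0.5 tilt [0.001  0.0007] [-0.81  0.15  0.36  1.91 -0.06  1.1  -0.42] 11.5
```

Emit:
drive_tool([
  [[0,0,-0.1],0],
  [[0,0,-0.1],0],
  [[0,0,-0.1],0],
  [[0,0,-0.1],0],
  [[0,0,0],0],
  [[0,0,0],0],
  [[0,0,0],0],
  [[0,0,0],0],
  [[0,0,0],0],
  [[0,0,0],0],
])

```text
time: 12.75
ee_pos: [0.4677, 0.1943, 0.1323]
eef_rot: [0.703, 0.711, 0.001, 0.0]
ft_force: [4.4, 5.0, -2.8]
width: 0.0277
grip_force: 40.0
```

```bash
python3 st.py
```

```text
[0.4677 0.1943 0.1323] T [ 1.205 -0.876 -0.008] F [ 4.4  5.  -2.8] yaw 0.6 tilt [0.0012 0.0008] [-0.81  0.15  0.36  1.91 -0.06  1.09 -0.42] 12.75
```

Emit:
drive_tool([
  [[0.04,0.05,0],0],
  [[0,0,-0.15],0],
  [[0,0,-0.15],0],
  [[0,0,-0.15],0],
  [[0,0,-0.1],0],
  [[0,0,-0.1],0],
  [[0,0,-0.05],0],
  [[0,0,0],0],
  [[0,0,0],0],
  [[0,0,0],0],
])

```text
time: 14.0
ee_pos: [0.4678, 0.1946, 0.1256]
eef_rot: [0.704, 0.71, 0.0, -0.0]
ft_force: [1.3, 4.7, 0.6]
width: 0.0277
grip_force: 40.0
```

```bash
python3 st.py
```

```text
[0.4678 0.1946 0.1256] T [ 1.064 -0.282  0.018] F [1.3 4.7 0.6] yaw 0.5 tilt [0.0006 0.0006] [-0.81  0.16  0.36  1.92 -0.06  1.07 -0.42] 14.0
```

Emit:
drive_tool([
  [[0,0.03,-0.05],0],
  [[0,0,-0.05],0],
  [[0,0,0],-5],
  [[0,0,0],-5],
  [[0,0,0],-5],
  [[0,0,0],-5],
  [[0,0,0],0],
  [[0,0,0],0],
  [[0,0,0],0],
  [[0,0,0],0],
])

```text
time: 15.25
ee_pos: [0.4679, 0.1949, 0.1254]
eef_rot: [0.817, 0.577, 0.001, -0.0]
ft_force: [-2.8, 3.2, 11.4]
width: 0.028
grip_force: 40.0
```

```bash
python3 st.py
python3 - <<'E'
from h import *
A=load("scene");B=load("side")
print("monitor stand",at(A,228,172,0.01),at(B,208,195,.01),"screen lower right corner",tri((A,267,160),(B,255,182)),"lower left R screen",tri((A,281,165),(B,268,185)))
E
```

```text
[0.4679 0.1949 0.1254] T [0.621 0.71  0.027] F [-2.8  3.2 11.4] yaw -19.5 tilt [0.0006 0.001 ] [-0.84  0.16  0.39  1.92 -0.07  1.07 -0.76] 15.25
monitor stand [0.62141973 0.48352859 0.01      ] [0.58084481 0.45452206 0.01      ] screen lower right corner [0.61901092 0.26097007 0.11438939] lower left R screen [0.6430447  0.22549283 0.10441287]
```

Seated: a 1 mm push changed only the force, not the height. I'll turn by the hub to a yaw that keeps the gripper away from the monitor, then lead it by the knob.

Emit:
drive_tool([
  [[0.03,-0.03,0.1],-7],
  [[0,0,0],-7],
  [[0,0,0],-7],
  [[0,0,0],-7],
  [[0,0,0],-7],
  [[0,0,0],-7],
  [[0,0,0],-7],
  [[0,0,0],-7],
  [[0,0,0],-7],
  [[0,0,0],-7],
])

```text
time: 16.5
ee_pos: [0.4674, 0.1955, 0.1255]
eef_rot: [1.0, 0.003, -0.0, -0.001]
ft_force: [-1.1, 8.0, 2.3]
width: 0.0281
grip_force: 40.0
```

```bash
python3 st.py
```

```text
[0.4674 0.1955 0.1255] T [1.864 0.513 0.206] F [-1.1  8.   2.3] yaw -89.6 tilt [-0.0007  0.0014] [-0.94  0.17  0.5   1.92 -0.09  1.08 -1.97] 16.5
```

Emit:
drive_tool([
  [[0,0,0],0],
  [[0,0,0],0],
  [[0,0,0],0],
  [[0,0,3],0],
  [[0,0,4],0],
  [[0,0,2],0],
  [[-2.7,0,0],0],
  [[-2.8,0,0],0],
  [[0,0,0],0],
  [[0,0,0],0],
], hand=0.5)

```text
time: 17.75
ee_pos: [0.4135, 0.1939, 0.2155]
eef_rot: [1.0, 0.004, 0.0, 0.0]
ft_force: [-0.3, 0.2, 0.4]
width: 0.0437
grip_force: 0.0
```

```bash
python3 st.py
python3 - <<'E'
from h import *
a=shot("scene")["color"][140:240,175:295,::-1];b=shot("side")["color"][150:250,180:300,::-1];w=shot("wrist")["color"][:,:,::-1]
f=np.vstack([cv2.resize(x,None,fx=2.7,fy=2.7,interpolation=2) for x in (a,b)])
w=cv2.resize(w,(460,345));cv2.imwrite("pics/knob.png",np.hstack([f,np.vstack([w,np.zeros((f.shape[0]-345,460,3),np.uint8)])]))
E
```

```text
[0.4135 0.1939 0.2155] T [-0.028  0.161 -0.021] F [-0.3  0.2  0.4] yaw -89.5 tilt [ 0.0004 -0.    ] [-1.01 -0.06  0.46  1.93  0.03  1.27 -2.12] 17.75
```

View pics/knob.png

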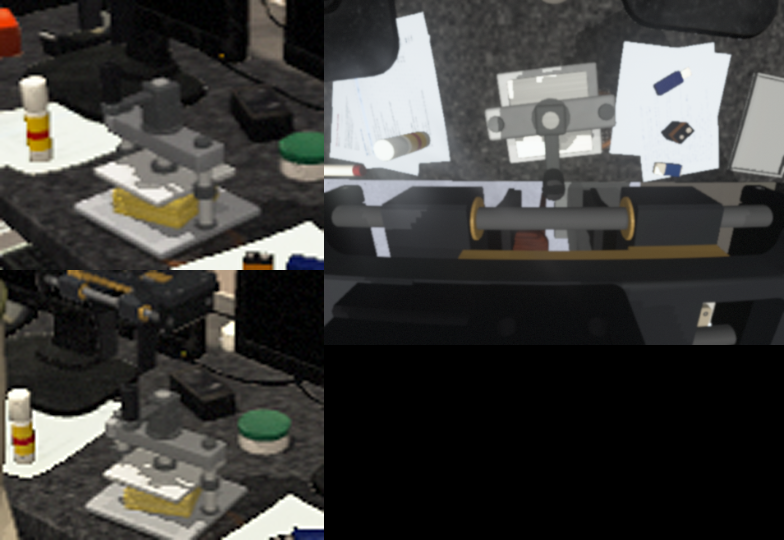

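The pictures show the crank seated on the spindle with its arm towards −x. In full-size wrist pixels the knob is at about (279,223) and the hub disc at (276,146).

Run:
```python
from h import *
c=load("wrist");print(at(c,279,224,.180),at(c,276,146,.146), proj(c,[[.413,.1945,.18],[.468,.1945,.146]]))
```

```text
[0.41795783 0.19316675 0.18      ] [0.46760465 0.19564765 0.146     ] [[276.9641966  230.94191963]
 [277.54677651 145.47403177]]
```

Emit:
drive_tool([
  [[0,0,-2],0],
  [[0,0,-2],0],
  [[0,0,-1.5],0],
  [[0,0,-0.5],0],
  [[0,0,0],0],
  [[0,0,0],0],
  [[0,0,0],0],
  [[0,0,0],0],
  [[0,0,0],0],
  [[0,0,0],0],
])

```text
time: 19.15
ee_pos: [0.413, 0.1942, 0.1554]
eef_rot: [1.0, 0.004, 0.0, 0.0]
ft_force: [-0.4, 0.8, 0.4]
width: 0.0435
grip_force: 0.0
```

Emit:
drive_tool([
  [[0,0,0],0],
  [[0,0,0],0],
  [[0,0,0],0],
  [[0,0,0],0],
  [[0,0,0],0],
  [[0,0,0],0],
  [[0,0,0],0],
  [[0,0,0],0],
  [[0,0,0],0],
  [[0,0,0],0],
], hand=1, newtons=20)

```text
time: 20.4
ee_pos: [0.413, 0.1942, 0.1554]
eef_rot: [1.0, 0.004, 0.0, 0.0]
ft_force: [0.6, -1.1, 0.4]
width: 0.0193
grip_force: 20.0
```

```bash
python3 st.py
python3 - <<'E'
import numpy as np
# circle about hub; heading 180 start, clockwise 15 deg/row
th=np.radians(180-15*np.arange(0,25));p=5.5*np.c_[np.cos(th),np.sin(th)]
print(np.diff(p,axis=0).round(2).tolist())
E
```

```text
[0.413  0.1942 0.1554] T [-0.264  0.159 -0.005] F [ 0.6 -1.1  0.4] yaw -89.5 tilt [ 0.     -0.0001] [-1.    0.    0.47  2.01 -0.    1.13 -2.1 ] 20.4
[[0.19, 1.42], [0.55, 1.33], [0.87, 1.14], [1.14, 0.87], [1.33, 0.55], [1.42, 0.19], [1.42, -0.19], [1.33, -0.55], [1.14, -0.87], [0.87, -1.14], [0.55, -1.33], [0.19, -1.42], [-0.19, -1.42], [-0.55, -1.33], [-0.87, -1.14], [-1.14, -0.87], [-1.33, -0.55], [-1.42, -0.19], [-1.42, 0.19], [-1.33, 0.55], [-1.14, 0.87], [-0.87, 1.14], [-0.55, 1.33], [-0.19, 1.42]]
```

Emit:
drive_tool([
  [[0.19,1.42,0],0],
  [[0.55,1.33,0],0],
  [[0.87,1.14,0],0],
  [[1.14,0.87,0],0],
  [[1.33,0.55,0],0],
  [[1.42,0.19,0],0],
  [[1.42,-0.19,0],0],
  [[1.33,-0.55,0],0],
  [[1.14,-0.87,0],0],
  [[0.87,-1.14,0],0],
])

```text
time: 21.65
ee_pos: [0.5169, 0.2211, 0.1555]
eef_rot: [1.0, 0.004, 0.001, -0.0]
ft_force: [-0.7, 3.4, -0.4]
width: 0.0191
grip_force: 20.0
```

```bash
python3 st.py
python3 - <<'E'
import numpy as np
th=np.radians(30-5*np.arange(0,70));p=5.5*np.c_[np.cos(th),np.sin(th)]
d=np.diff(p,axis=0).round(2)
for i in range(0,69,3):print(30-5*i,d[i:i+3].tolist())
E
```

```text
[0.5169 0.2211 0.1555] T [ 0.684  0.292 -0.004] F [-0.7  3.4 -0.4] yaw -89.5 tilt [0.0012 0.0001] [-0.91  0.26  0.5   1.75 -0.14  1.16 -1.94] 21.65
30 [[0.22, -0.43], [0.18, -0.44], [0.14, -0.46]]
15 [[0.1, -0.47], [0.06, -0.48], [0.02, -0.48]]
0 [[-0.02, -0.48], [-0.06, -0.48], [-0.1, -0.47]]
-15 [[-0.14, -0.46], [-0.18, -0.44], [-0.22, -0.43]]
-30 [[-0.26, -0.4], [-0.29, -0.38], [-0.32, -0.35]]
-45 [[-0.35, -0.32], [-0.38, -0.29], [-0.4, -0.26]]
-60 [[-0.43, -0.22], [-0.44, -0.18], [-0.46, -0.14]]
-75 [[-0.47, -0.1], [-0.48, -0.06], [-0.48, -0.02]]
-90 [[-0.48, 0.02], [-0.48, 0.06], [-0.47, 0.1]]
-105 [[-0.46, 0.14], [-0.44, 0.18], [-0.43, 0.22]]
-120 [[-0.4, 0.26], [-0.38, 0.29], [-0.35, 0.32]]
-135 [[-0.32, 0.35], [-0.29, 0.38], [-0.26, 0.4]]
-150 [[-0.22, 0.43], [-0.18, 0.44], [-0.14, 0.46]]
-165 [[-0.1, 0.47], [-0.06, 0.48], [-0.02, 0.48]]
-180 [[0.02, 0.48], [0.06, 0.48], [0.1, 0.47]]
-195 [[0.14, 0.46], [0.18, 0.44], [0.22, 0.43]]
-210 [[0.26, 0.4], [0.29, 0.38], [0.32, 0.35]]
-225 [[0.35, 0.32], [0.38, 0.29], [0.4, 0.26]]
-240 [[0.43, 0.22], [0.44, 0.18], [0.46, 0.14]]
-255 [[0.47, 0.1], [0.48, 0.06], [0.48, 0.02]]
-270 [[0.48, -0.02], [0.48, -0.06], [0.47, -0.1]]
-285 [[0.46, -0.14], [0.44, -0.18], [0.43, -0.22]]
-300 [[0.4, -0.26], [0.38, -0.29], [0.35, -0.32]]
```

Emit:
drive_tool([
  [[0.22,-0.43,0],0],
  [[0.18,-0.44,0],0],
  [[0.14,-0.46,0],0],
  [[0.1,-0.47,0],0],
  [[0.06,-0.48,0],0],
  [[0.02,-0.48,0],0],
  [[0,0,0],0],
  [[0,0,0],0],
  [[0,0,0],0],
  [[0,0,0],0],
])

```text
time: 22.9
ee_pos: [0.5229, 0.194, 0.1554]
eef_rot: [1.0, 0.004, 0.0, 0.0]
ft_force: [3.7, 0.5, 2.6]
width: 0.0195
grip_force: 20.0
```

Emit:
drive_tool([
  [[-0.02,-0.48,0],0],
  [[-0.06,-0.48,0],0],
  [[-0.1,-0.47,0],0],
  [[0,0,0],0],
  [[0,0,0],0],
  [[0,0,0],0],
  [[0,0,0],0],
  [[0,0,0],0],
  [[0,0,0],0],
  [[0,0,0],0],
])

```text
time: 24.15
ee_pos: [0.5208, 0.1798, 0.1553]
eef_rot: [1.0, 0.004, -0.0, 0.0]
ft_force: [0.7, 0.6, 2.1]
width: 0.0194
grip_force: 20.0
```

Emit:
drive_tool([
  [[-0.14,-0.46,0],0],
  [[-0.18,-0.44,0],0],
  [[-0.22,-0.43,0],0],
  [[0,0,0],0],
  [[0,0,0],0],
  [[0,0,0],0],
  [[0,0,0],0],
  [[0,0,0],0],
  [[0,0,0],0],
  [[0,0,0],0],
])

```text
time: 25.4
ee_pos: [0.5153, 0.1666, 0.1552]
eef_rot: [1.0, 0.004, -0.0, 0.0]
ft_force: [-3.2, 3.0, -2.4]
width: 0.0193
grip_force: 20.0
```

Emit:
drive_tool([
  [[0,0,0],0],
  [[-0.26,-0.4,0],0],
  [[-0.29,-0.38,0],0],
  [[-0.32,-0.35,0],0],
  [[0,0,0],0],
  [[0,0,0],0],
  [[0,0,0],0],
  [[0,0,0],0],
  [[0,0,0],0],
  [[0,0,0],0],
])

```text
time: 26.65
ee_pos: [0.5066, 0.1558, 0.1552]
eef_rot: [1.0, 0.005, -0.0, -0.0]
ft_force: [-3.9, 4.5, -3.2]
width: 0.0195
grip_force: 20.0
```

Emit:
drive_tool([
  [[-0.35,-0.32,0],0],
  [[-0.38,-0.29,0],0],
  [[-0.4,-0.26,0],0],
  [[-0.43,-0.22,0],0],
  [[0,0,0],0],
  [[0,0,0],0],
  [[0,0,0],0],
  [[0,0,0],0],
  [[0,0,0],0],
  [[0,0,0],0],
])

```text
time: 27.9
ee_pos: [0.4914, 0.1454, 0.1554]
eef_rot: [1.0, 0.005, 0.0, -0.001]
ft_force: [-1.6, 7.4, -4.0]
width: 0.0197
grip_force: 20.0
```

Emit:
drive_tool([
  [[-0.44,-0.13,0],0],
  [[-0.46,-0.14,0],0],
  [[-0.47,-0.06,0],0],
  [[-0.48,-0.06,0],0],
  [[0,0,0],0],
  [[0,0,0],0],
  [[0,0,0],0],
  [[0,0,0],0],
  [[0,0,0],0],
  [[0,0,0],0],
])

```text
time: 29.15
ee_pos: [0.4737, 0.1408, 0.1557]
eef_rot: [1.0, 0.004, 0.001, -0.0]
ft_force: [1.2, 5.9, -3.9]
width: 0.0192
grip_force: 20.0
```

Emit:
drive_tool([
  [[-0.48,0,0],0],
  [[-0.48,0.04,0],0],
  [[-0.48,0.06,0],0],
  [[-0.47,0.1,0],0],
  [[0,0,0],0],
  [[0,0,0],0],
  [[0,0,0],0],
  [[0,0,0],0],
  [[0,0,0],0],
  [[0,0,0],0],
])

```text
time: 30.4
ee_pos: [0.4538, 0.1423, 0.1554]
eef_rot: [1.0, 0.004, 0.0, 0.0]
ft_force: [1.4, 2.8, -1.7]
width: 0.0192
grip_force: 20.0
```

Emit:
drive_tool([
  [[-0.46,0.14,0],0],
  [[-0.44,0.18,0],0],
  [[-0.43,0.22,0],0],
  [[-0.4,0.26,0],0],
  [[0,0,0],0],
  [[0,0,0],0],
  [[0,0,0],0],
  [[0,0,0],0],
  [[0,0,0],0],
  [[0,0,0],0],
])

```text
time: 31.65
ee_pos: [0.4364, 0.1504, 0.1554]
eef_rot: [1.0, 0.004, -0.0, 0.0]
ft_force: [2.6, 2.1, -1.6]
width: 0.0194
grip_force: 20.0
```

Emit:
drive_tool([
  [[-0.38,0.29,0],0],
  [[-0.35,0.32,0],0],
  [[-0.32,0.35,0],0],
  [[-0.29,0.38,0],0],
  [[0,0,0],0],
  [[0,0,0],0],
  [[0,0,0],0],
  [[0,0,0],0],
  [[0,0,0],0],
  [[0,0,0],0],
])

```text
time: 32.9
ee_pos: [0.423, 0.1637, 0.1554]
eef_rot: [1.0, 0.004, -0.0, 0.0]
ft_force: [2.8, 1.4, -1.5]
width: 0.0191
grip_force: 20.0
```

Emit:
drive_tool([
  [[-0.26,0.4,0],0],
  [[-0.22,0.43,0],0],
  [[-0.18,0.44,0],0],
  [[0,0,0],0],
  [[0,0,0],0],
  [[0,0,0],0],
  [[0,0,0],0],
  [[0,0,0],0],
  [[0,0,0],0],
  [[0,0,0],0],
])

```text
time: 34.15
ee_pos: [0.4163, 0.1765, 0.1554]
eef_rot: [1.0, 0.004, -0.0, 0.0]
ft_force: [1.3, 0.1, -0.9]
width: 0.0194
grip_force: 20.0
```

Emit:
drive_tool([
  [[-0.14,0.46,0],0],
  [[-0.1,0.47,0],0],
  [[-0.06,0.48,0],0],
  [[-0.02,0.48,0],0],
  [[0,0,0],0],
  [[0,0,0],0],
  [[0,0,0],0],
  [[0,0,0],0],
  [[0,0,0],0],
  [[0,0,0],0],
])

```text
time: 35.4
ee_pos: [0.4131, 0.1954, 0.1554]
eef_rot: [1.0, 0.004, -0.0, 0.0]
ft_force: [-2.1, 0.4, 1.5]
width: 0.019
grip_force: 20.0
```

Emit:
drive_tool([
  [[0.02,0.48,0],0],
  [[0.06,0.48,0],0],
  [[0.1,0.47,0],0],
  [[0.14,0.46,0],0],
  [[0,0,0],0],
  [[0,0,0],0],
  [[0,0,0],0],
  [[0,0,0],0],
  [[0,0,0],0],
  [[0,0,0],0],
])

```text
time: 36.65
ee_pos: [0.4163, 0.2143, 0.1554]
eef_rot: [1.0, 0.004, -0.0, 0.0]
ft_force: [-2.5, -0.6, 1.1]
width: 0.0191
grip_force: 20.0
```

Emit:
drive_tool([
  [[0.18,0.44,0],0],
  [[0.22,0.43,0],0],
  [[0.26,0.4,0],0],
  [[0,0,0],0],
  [[0,0,0],0],
  [[0,0,0],0],
  [[0,0,0],0],
  [[0,0,0],0],
  [[0,0,0],0],
  [[0,0,0],0],
])

```text
time: 37.9
ee_pos: [0.423, 0.2271, 0.1554]
eef_rot: [1.0, 0.004, 0.0, -0.0]
ft_force: [-2.3, 1.3, 2.0]
width: 0.0192
grip_force: 20.0
```

```bash
python3 st.py
python3 - <<'E'
from h import *
w=shot("wrist","w2.png")
E
```

```text
[0.423  0.2271 0.1554] T [ 0.208  0.872 -0.007] F [-2.3  1.3  2. ] yaw -89.5 tilt [0. 0.] [-1.    0.06  0.43  1.95 -0.03  1.13 -2.12] 37.9
```

View pics/w2.png

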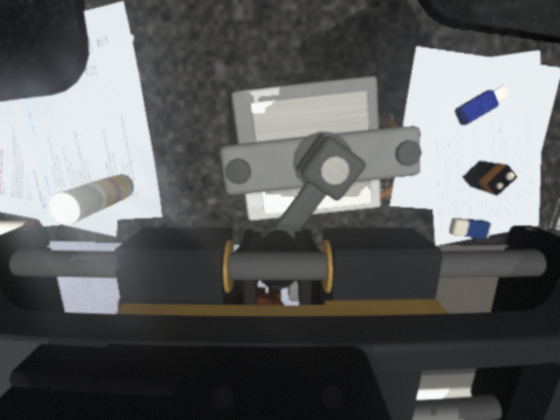

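The wrist view shows the crank (hub disc at 335,170) still on the spindle, with its arm following the hand. I'll continue.

Emit:
drive_tool([
  [[0.29,0.38,0],0],
  [[0.32,0.35,0],0],
  [[0.35,0.32,0],0],
  [[0,0,0],0],
  [[0,0,0],0],
  [[0,0,0],0],
  [[0,0,0],0],
  [[0,0,0],0],
  [[0,0,0],0],
  [[0,0,0],0],
])

```text
time: 39.2
ee_pos: [0.4326, 0.2377, 0.1554]
eef_rot: [1.0, 0.004, -0.0, -0.0]
ft_force: [-5.4, 1.7, 4.1]
width: 0.0193
grip_force: 20.0
```

Emit:
drive_tool([
  [[0.36,0.27,0],0],
  [[0.4,0.24,0],0],
  [[0.43,0.2,0],0],
  [[0,0,0],0],
  [[0,0,0],0],
  [[0,0,0],0],
  [[0,0,0],0],
  [[0,0,0],0],
  [[0,0,0],0],
  [[0,0,0],0],
])

```text
time: 40.45
ee_pos: [0.4435, 0.2448, 0.1554]
eef_rot: [1.0, 0.005, -0.001, 0.0]
ft_force: [-11.2, 0.6, 7.7]
width: 0.0193
grip_force: 20.0
```

Emit:
drive_tool([
  [[0.44,0.18,0],0],
  [[0.46,0.14,0],0],
  [[0,0,0],0],
  [[0,0,0],0],
  [[0,0,0],0],
  [[0,0,0],0],
  [[0,0,0],0],
  [[0,0,0],0],
  [[0,0,0],0],
  [[0,0,0],0],
])

```text
time: 41.7
ee_pos: [0.4533, 0.2485, 0.1556]
eef_rot: [1.0, 0.005, -0.0, -0.0]
ft_force: [-5.2, 1.4, 5.4]
width: 0.0197
grip_force: 20.0
```

```bash
python3 st.py
python3 - <<'E'
from h import *
c=shot("wrist");g=c["color"][60:280,150:450,::-1];cv2.imwrite("pics/w3.png",cv2.resize(g,None,fx=2.6,fy=2.6,interpolation=2))
E
```

```text
[0.4533 0.2485 0.1556] T [0.294 1.612 0.004] F [-5.2  1.4  5.4] yaw -89.5 tilt [-0.0001  0.0007] [-0.99  0.15  0.43  1.86 -0.07  1.14 -2.09] 41.7
```

View pics/w3.png

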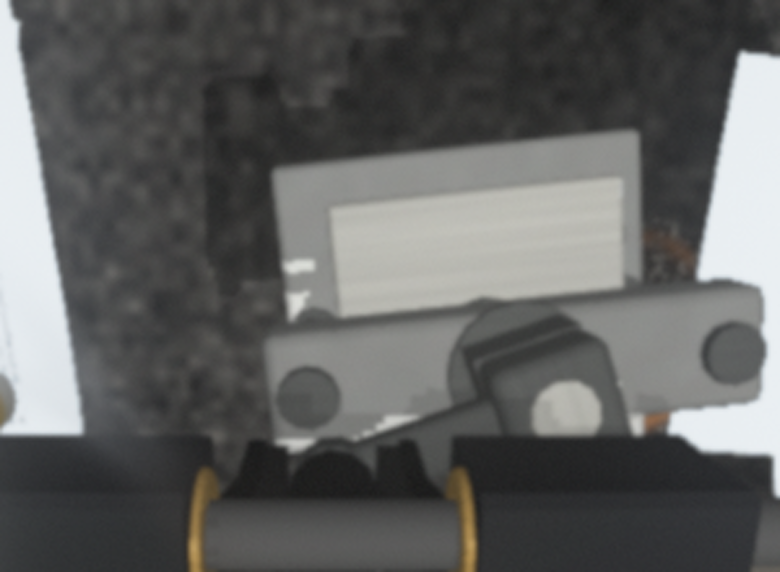

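The view shows the arm at a heading of about 105°, with the knob still in the jaws, so it has not stopped yet.

Emit:
drive_tool([
  [[0.46,0.12,0],0],
  [[0.47,0.08,0],0],
  [[0.48,0.02,0],0],
  [[0,0,0],0],
  [[0,0,0],0],
  [[0,0,0],0],
  [[0,0,0],0],
  [[0,0,0],0],
  [[0,0,0],0],
  [[0,0,0],0],
])

```text
time: 43.0
ee_pos: [0.4683, 0.2504, 0.1557]
eef_rot: [1.0, 0.004, 0.001, -0.0]
ft_force: [3.0, 4.8, -0.1]
width: 0.0192
grip_force: 20.0
```

Emit:
drive_tool([
  [[0.48,-0.04,0],0],
  [[0.48,-0.08,0],0],
  [[0.47,-0.12,0],0],
  [[0,0,0],0],
  [[0,0,0],0],
  [[0,0,0],0],
  [[0,0,0],0],
  [[0,0,0],0],
  [[0,0,0],0],
  [[0,0,0],0],
])

```text
time: 44.25
ee_pos: [0.4821, 0.2483, 0.1554]
eef_rot: [1.0, 0.005, 0.0, -0.0]
ft_force: [0.9, 5.4, -0.7]
width: 0.019
grip_force: 20.0
```

```bash
python3 st.py
```

```text
[0.4821 0.2483 0.1554] T [ 1.554 -0.044  0.026] F [ 0.9  5.4 -0.7] yaw -89.5 tilt [0.0005 0.0008] [-0.95  0.21  0.45  1.8  -0.1   1.15 -2.04] 44.25
```

Run:
```python
from h import *
a=cv2.imread("pics/scene1.png")[:,:,0].astype(float);a2=cv2.imread("pics/side1.png")[:,:,0].astype(float)
b=shot("scene")["color"][:,:,2].astype(float);b2=shot("side")["color"][:,:,2].astype(float)
for n,p,q,cols,rows in(("scene",a,b,(218,222,226,230,234),(194,226)),("side",a2,b2,(226,230,234,238,242),(216,246))):
    print(n,rows)
    for u in cols:
        print(u,p[rows[0]:rows[1],u].astype(int).tolist());print("   ",q[rows[0]:rows[1],u].astype(int).tolist())
```

```text
scene (194, 226)
218 [93, 50, 50, 52, 82, 214, 230, 233, 234, 234, 234, 234, 227, 153, 98, 59, 61, 57, 55, 53, 44, 52, 51, 50, 56, 161, 178, 177, 177, 193, 186, 136]
    [238, 176, 78, 47, 47, 49, 51, 131, 218, 222, 222, 225, 226, 226, 228, 186, 137, 75, 52, 41, 40, 49, 51, 53, 53, 161, 177, 180, 180, 182, 177, 132]
222 [113, 67, 67, 125, 191, 222, 224, 222, 221, 231, 234, 234, 234, 234, 228, 155, 108, 69, 55, 50, 46, 44, 50, 53, 44, 52, 160, 180, 179, 182, 183, 191]
    [122, 124, 126, 94, 64, 87, 188, 220, 225, 223, 223, 221, 222, 222, 223, 225, 224, 191, 133, 75, 49, 41, 50, 52, 42, 49, 145, 178, 182, 181, 192, 195]
226 [51, 78, 118, 127, 128, 127, 213, 222, 222, 221, 219, 228, 232, 234, 231, 235, 228, 155, 110, 66, 51, 45, 43, 51, 51, 46, 45, 90, 173, 180, 182, 179]
    [58, 52, 52, 42, 120, 128, 129, 126, 192, 218, 223, 222, 221, 218, 221, 224, 228, 232, 234, 192, 137, 78, 47, 54, 53, 48, 45, 89, 153, 179, 181, 179]
230 [98, 96, 121, 124, 127, 118, 110, 109, 185, 220, 221, 221, 216, 231, 232, 233, 234, 235, 230, 159, 107, 61, 47, 43, 51, 55, 45, 46, 87, 95, 155, 176]
    [97, 80
[... 1213 characters left out ...]
 125, 126, 126, 116, 215, 212, 208, 207, 206, 212, 218, 219, 229, 130, 85, 56, 67, 70, 55, 71, 154, 174, 171, 172, 189, 178]
238 [106, 100, 90, 79, 83, 64, 59, 78, 218, 208, 208, 202, 225, 223, 224, 235, 157, 113, 61, 57, 62, 69, 64, 54, 96, 147, 173, 172, 168, 169]
    [102, 98, 126, 130, 120, 82, 83, 63, 82, 65, 199, 211, 207, 204, 207, 226, 225, 215, 160, 126, 55, 70, 65, 55, 95, 96, 174, 171, 166, 170]
242 [108, 104, 102, 94, 117, 82, 66, 51, 107, 216, 208, 204, 221, 223, 225, 225, 229, 212, 125, 64, 56, 71, 70, 61, 68, 104, 98, 174, 168, 171]
    [109, 103, 101, 94, 112, 113, 117, 100, 64, 50, 126, 216, 210, 209, 206, 209, 212, 207, 214, 225, 136, 85, 71, 62, 65, 102, 98, 147, 170, 171]
```

Run:
```python
from h import *
c=shot("wrist","w4.png");w=c["color"][100:260,200:440,::-1]
a=load("scene")["color"][150:230,195:275,::-1];b=load("side")["color"][170:250,200:280,::-1]
cv2.imwrite("pics/scene2.png",load("scene")["color"][:,:,::-1]);cv2.imwrite("pics/side2.png",load("side")["color"][:,:,::-1])
f=np.vstack([cv2.resize(x,(290,290),interpolation=2) for x in (a,b)])
w=cv2.resize(w,(500,333),interpolation=2);cv2.imwrite("pics/chk.png",np.hstack([f,np.vstack([w,np.zeros((580-333,500,3),np.uint8)])]))
def sh(n,box):
    x0,x1,y0,y1=box
    p=cv2.imread(f"pics/{n}1.png")[:,:,0].astype(np.float32);q=cv2.imread(f"pics/{n}2.png")[:,:,0].astype(np.float32)
    # lower white edge: subpixel crossing of 120 below plate
    o=[]
    for u in range(x0,x1):
        e=[]
        for im in(p,q):
            col=im[y0:y1,u];i=np.where(col>180)[0]
            j=[k for k in range(len(col)-1) if col[k]>=170>col[k+1]][0];e.append(j+(col[j]-170)/(col[j]-col[j+1]))
        o.append(e[1]-e[0])
    return np.median(o),np.std(o)
print(sh("scene",(216,238,199,222)),sh("side",(228,244,221,244)))
for n in("scene","side"):
    c=load(n);print((proj(c,[[.43,.2,.05]])-proj(c,[[.43,.2,.057]])))
```

```text
(np.float32(2.5619044), np.float32(0.15614358)) (np.float32(2.099584), np.float32(0.14035372))
[[0.16452971 2.37887767]]
[[0.101418   1.95302189]]
```

View pics/chk.png

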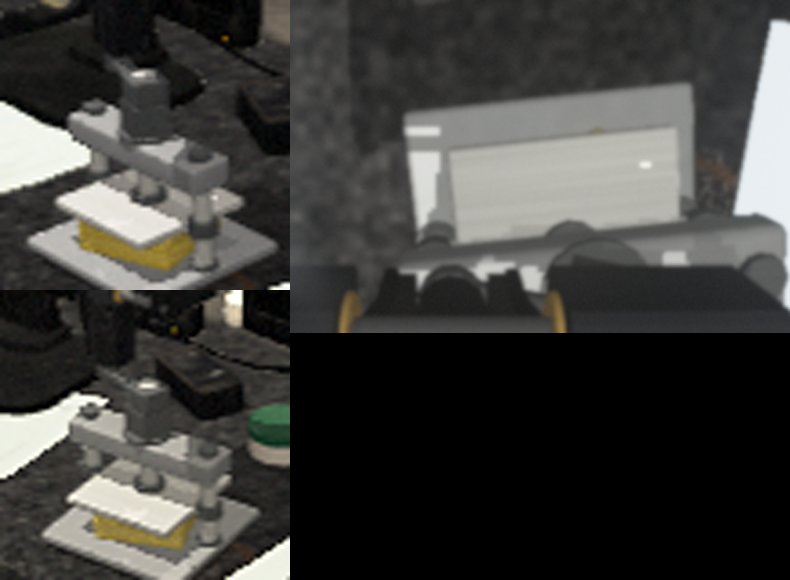

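Both views show the plate down by about 7.5 mm so far, out of 5 to 9 mm possible. The hub is down on the collar with the arm following. The stop must be within about 90° more.

Emit:
drive_tool([
  [[0.46,-0.18,0],0],
  [[0.44,-0.2,0],0],
  [[0.43,-0.22,0],0],
  [[0.4,-0.26,0],0],
  [[0,0,0],0],
  [[0,0,0],0],
  [[0,0,0],0],
  [[0,0,0],0],
  [[0,0,0],0],
  [[0,0,0],0],
])

```text
time: 45.65
ee_pos: [0.5002, 0.2403, 0.156]
eef_rot: [1.0, 0.005, 0.001, -0.001]
ft_force: [2.9, 7.6, 0.4]
width: 0.0195
grip_force: 20.0
```

Emit:
drive_tool([
  [[0.4,-0.25,0],0],
  [[0.36,-0.31,0],0],
  [[0.33,-0.34,0],0],
  [[0.3,-0.37,0],0],
  [[0,0,0],0],
  [[0,0,0],0],
  [[0,0,0],0],
  [[0,0,0],0],
  [[0,0,0],0],
  [[0,0,0],0],
])

```text
time: 46.9
ee_pos: [0.5135, 0.2279, 0.1557]
eef_rot: [1.0, 0.005, 0.001, -0.001]
ft_force: [2.2, 7.8, 0.9]
width: 0.0194
grip_force: 20.0
```

Emit:
drive_tool([
  [[0.26,-0.4,0],0],
  [[0.22,-0.43,0],0],
  [[0.18,-0.44,0],0],
  [[0,0,0],0],
  [[0,0,0],0],
  [[0,0,0],0],
  [[0,0,0],0],
  [[0,0,0],0],
  [[0,0,0],0],
  [[0,0,0],0],
])

```text
time: 48.15
ee_pos: [0.5203, 0.2157, 0.156]
eef_rot: [1.0, 0.005, 0.001, -0.001]
ft_force: [2.6, 9.5, 1.9]
width: 0.0192
grip_force: 20.0
```

Emit:
drive_tool([
  [[0.12,-0.46,0],0],
  [[0.09,-0.47,0],0],
  [[0.05,-0.48,0],0],
  [[0,0,0],0],
  [[0,0,0],0],
  [[0,0,0],0],
  [[0,0,0],0],
  [[0,0,0],0],
  [[0,0,0],0],
  [[0,0,0],0],
])

```text
time: 49.4
ee_pos: [0.5237, 0.1974, 0.1555]
eef_rot: [1.0, 0.003, 0.001, 0.001]
ft_force: [4.8, -2.6, 0.8]
width: 0.0193
grip_force: 20.0
```

```bash
python3 st.py
python3 - <<'E'
from h import *
for n,(x0,x1,y0,y1),k in(("scene",(216,238,199,224),2.379/7),("side",(228,244,221,246),1.953/7)):
    p=cv2.imread(f"pics/{n}1.png")[:,:,0].astype(np.float32);q=shot(n)["color"][:,:,2].astype(np.float32)
    o=[]
    for u in range(x0,x1):
        e=[]
        for im in(p,q):
            col=im[y0:y1,u]
            j=[k_ for k_ in range(len(col)-1) if col[k_]>=170>col[k_+1]][0];e.append(j+(col[j]-170)/(col[j]-col[j+1]))
        o.append(e[1]-e[0])
    print(n,np.median(o)/k,np.mean(o)/k)
E
```

```text
[0.5237 0.1974 0.1555] T [-0.644 -1.158  0.007] F [ 4.8 -2.6  0.8] yaw -89.6 tilt [ 0.002  -0.0022] [-0.86  0.25  0.49  1.76 -0.13  1.16 -1.9 ] 49.4
scene 7.564412 7.48504
side 7.5287232 7.5601773
```

The plate has not moved over the last 70° (7.5 mm both times) while the crank met rising resistance and then gave way to the next flat, so it is on its stop. The load is now off the crank. I'll regrasp by the hub.

Emit:
drive_tool([
  [[0,0,0],0],
  [[0,0,0],0],
  [[0,0,2],0],
  [[0,0,2.5],0],
  [[-2.8,-0.15,0],1],
  [[-2.8,-0.1,0],1],
  [[0,0,-2.4],0],
  [[0,0,-2.5],0],
  [[0,0,-2],0],
  [[0,0,-0.5],0],
], hand=0.5)

```text
time: 50.75
ee_pos: [0.4653, 0.1966, 0.1252]
eef_rot: [1.0, 0.022, -0.001, 0.001]
ft_force: [-0.5, 0.7, 0.2]
width: 0.0438
grip_force: 0.0
```

Emit:
drive_tool([
  [[0,0,0],0],
  [[0,0,0],0],
  [[0,0,0],0],
  [[0,0,0],0],
  [[0,0,0],0],
  [[0,0,0],0],
  [[0,0,0],0],
  [[0,0,0],0],
  [[0,0,0],0],
  [[0,0,0],0],
], hand=1, newtons=40)

```text
time: 52.0
ee_pos: [0.467, 0.196, 0.1271]
eef_rot: [1.0, 0.021, 0.001, 0.0]
ft_force: [1.5, -5.0, 2.4]
width: 0.0281
grip_force: 39.8
```

```bash
python3 st.py
```

```text
[0.467  0.196  0.1271] T [-1.224 -0.02  -0.025] F [ 1.5 -5.   2.4] yaw -87.6 tilt [ 0.0011 -0.0007] [-0.91  0.16  0.47  1.92 -0.08  1.08 -1.94] 52.0
```

Hub held. I'll do a short check by pressing down and turning clockwise through the play to feel the stop.

Emit:
drive_tool([
  [[0,-0.05,-0.1],0],
  [[0,0,0],-3],
  [[0,0,0],-3],
  [[0,0,0],-3],
  [[0,0,0],-3],
  [[0,0,0],0],
  [[0,0,0],0],
  [[0,0,0],0],
  [[0,0,0],0],
  [[0,0,0],0],
])

```text
time: 53.25
ee_pos: [0.4673, 0.1969, 0.1269]
eef_rot: [0.997, -0.083, 0.001, -0.001]
ft_force: [1.0, -2.3, 6.7]
width: 0.0276
grip_force: 39.9
```

```bash
python3 st.py
```

```text
[0.4673 0.1969 0.1269] T [-0.42   0.213 -0.013] F [ 1.  -2.3  6.7] yaw -99.5 tilt [0.0023 0.0015] [-0.93  0.16  0.48  1.92 -0.09  1.08 -2.15] 53.25
```

Emit:
drive_tool([
  [[0,0,0],-3],
  [[0,0,0],-3],
  [[0,0,0],-3],
  [[0,0,0],-3],
  [[0,0,0],0],
  [[0,0,0],0],
  [[0,0,0],0],
  [[0,0,0],0],
  [[0,0,0],0],
  [[0,0,0],0],
])

```text
time: 54.5
ee_pos: [0.4673, 0.1962, 0.1269]
eef_rot: [0.982, -0.187, 0.001, -0.001]
ft_force: [-1.3, -4.1, 9.0]
width: 0.0279
grip_force: 39.9
```

```bash
python3 st.py
python3 - <<'E'
from h import *
for n,(x0,x1,y0,y1),k in(("scene",(216,238,199,224),2.379/7),("side",(228,244,221,246),1.953/7)):
    p=cv2.imread(f"pics/{n}1.png")[:,:,0].astype(np.float32);q=shot(n)["color"][:,:,2].astype(np.float32)
    o=[]
    for u in range(x0,x1):
        e=[]
        for im in(p,q):
            col=im[y0:y1,u]
            j=[k_ for k_ in range(len(col)-1) if col[k_]>=170>col[k_+1]][0];e.append(j+(col[j]-170)/(col[j]-col[j+1]))
        o.append(e[1]-e[0])
    print(n,np.median(o)/k,np.mean(o)/k)
E
```

```text
[0.4673 0.1962 0.1269] T [-0.924  0.421  0.034] F [-1.3 -4.1  9. ] yaw -111.5 tilt [0.0018 0.0007] [-0.95  0.16  0.51  1.92 -0.09  1.08 -2.35] 54.5
scene 7.539975 7.4651113
side 7.5205846 7.527269
```

Run:
```python
from h import *
for n,us in(("scene",(228,231,234,237,240)),("side",(236,239,241,244))):
    p=cv2.imread(f"pics/{n}2.png")[:,:,1];q=load(n)["color"][:,:,1];o=cv2.imread(f"pics/{n}1.png")[:,:,1]
    y0=160 if n=="scene" else 185
    for u in us:
        for im in(o,p,q):print(n,u,im[y0:y0+32,u].tolist())
c=load("side");print(proj(c,[[.4675,.195,z] for z in(.100,.104,.118,.146,.160)]).round(1).tolist())
c=load("scene");print(proj(c,[[.4675,.195,z] for z in(.100,.104,.118,.146,.160)]).round(1).tolist())
```

```text
scene 228 [13, 9, 12, 16, 19, 20, 26, 17, 13, 12, 21, 25, 26, 28, 21, 18, 23, 22, 24, 23, 123, 189, 195, 196, 154, 124, 120, 98, 76, 83, 99, 105]
scene 228 [12, 8, 10, 6, 4, 19, 58, 56, 98, 91, 80, 50, 40, 40, 34, 33, 37, 57, 57, 52, 74, 96, 100, 99, 89, 94, 106, 89, 72, 81, 100, 103]
scene 228 [11, 29, 50, 50, 27, 12, 10, 9, 24, 20, 34, 35, 32, 25, 29, 32, 33, 38, 43, 37, 115, 145, 148, 153, 128, 112, 109, 91, 73, 80, 97, 103]
scene 231 [10, 11, 8, 12, 13, 23, 21, 15, 12, 16, 21, 22, 24, 24, 24, 21, 23, 22, 21, 60, 69, 68, 151, 128, 124, 113, 116, 118, 103, 71, 90, 93]
scene 231 [10, 13, 13, 13, 12, 21, 31, 46, 56, 79, 171, 124, 115, 86, 61, 57, 59, 55, 58, 68, 64, 55, 54, 56, 55, 54, 54, 55, 81, 67, 91, 93]
scene 231 [8, 16, 12, 12, 12, 14, 10, 15, 12, 9, 26, 15, 24, 29, 25, 24, 26, 25, 32, 32, 45, 34, 43, 42, 54, 52, 54, 54, 83, 66, 90, 95]
scene 234 [3, 9, 5, 7, 8, 21, 18, 11, 5, 15, 22, 24, 22, 24, 24, 21, 25, 25, 230, 213, 183, 152, 123, 114, 126, 130, 117, 118, 112, 66, 175, 171]
scene 234 [14, 15, 19, 17, 8, 20, 16, 9, 14, 139, 213, 140, 111, 71, 53, 55, 53, 54, 52, 49, 53, 5
[... 2235 characters left out ...]
 16, 12, 12, 21, 17, 19, 33, 20, 14, 8, 14, 15, 12, 12, 17, 15, 14, 53, 62, 58, 98, 56, 186, 136, 116, 114]
side 244 [47, 53, 55, 58, 51, 19, 10, 20, 20, 11, 14, 24, 52, 72, 58, 59, 58, 56, 52, 70, 88, 118, 117, 73, 122, 125, 76, 116, 198, 199, 134, 115]
side 244 [46, 54, 57, 57, 45, 20, 12, 17, 16, 11, 55, 66, 104, 60, 57, 57, 56, 54, 52, 59, 60, 56, 58, 57, 58, 63, 78, 112, 181, 189, 131, 115]
side 244 [41, 37, 33, 34, 16, 22, 17, 32, 66, 60, 32, 17, 15, 12, 18, 18, 13, 21, 13, 9, 18, 16, 47, 60, 59, 66, 60, 82, 105, 114, 100, 96]
[[240.2, 209.0], [240.1, 207.8], [240.0, 203.8], [239.7, 195.6], [239.5, 191.4]]
[[234.6, 186.7], [234.5, 185.3], [234.3, 180.4], [233.7, 170.4], [233.5, 165.3]]
```

The rows under the hub (scene row 187) are unchanged, so it is still fully home. One more nudge to feel the stop while moving.

Emit:
drive_tool([
  [[0,0,0],0],
  [[0,0,0],0],
  [[0,0,0],0],
  [[0,0,0],-1],
  [[0,0,0],-1],
  [[0,0,0],-1],
  [[0,0,0],-1],
  [[0,0,0],-1],
  [[0,0,0],-1.5],
  [[0,0,0],-1.5],
])

```text
time: 55.85
ee_pos: [0.4673, 0.1963, 0.1269]
eef_rot: [0.967, -0.255, 0.001, -0.001]
ft_force: [-0.1, -3.1, 7.8]
width: 0.0276
grip_force: 39.9
```

```bash
python3 st.py
```

```text
[0.4673 0.1963 0.1269] T [-0.867  0.249  0.087] F [-0.1 -3.1  7.8] yaw -119.6 tilt [0.002  0.0008] [-0.96  0.16  0.52  1.92 -0.09  1.08 -2.49] 55.85
```

The crank shows only light contact before the next wind-up and the plate is unmoved, so it is at its stop. I'll ease back, lift off and carry to the tray.

Emit:
drive_tool([
  [[0,0,0.1],5],
  [[0,0,0],5],
  [[0,0,0.6],0],
  [[0,0,1.2],0],
  [[0,0,1.5],0],
  [[0,0,1.5],0],
  [[-0.7,-5,0],5],
  [[-0.7,-6,0],5],
  [[-0.7,-6,0],5],
  [[-0.7,-6,0],5],
])

```text
time: 57.1
ee_pos: [0.438, -0.0352, 0.1753]
eef_rot: [1.0, 0.006, 0.001, -0.001]
ft_force: [0.7, -0.0, -2.1]
width: 0.0276
grip_force: 39.9
```

```bash
python3 st.py
python3 - <<'E'
from h import *
for n,(x0,x1,y0,y1),k in(("scene",(216,238,199,224),2.379/7),("side",(228,244,221,246),1.953/7)):
    p=cv2.imread(f"pics/{n}1.png")[:,:,0].astype(np.float32);q=shot(n)["color"][:,:,2].astype(np.float32)
    o=[]
    for u in range(x0,x1):
        e=[]
        for im in(p,q):
            col=im[y0:y1,u]
            j=[k_ for k_ in range(len(col)-1) if col[k_]>=170>col[k_+1]][0];e.append(j+(col[j]-170)/(col[j]-col[j+1]))
        o.append(e[1]-e[0])
    print(n,np.median(o)/k,np.mean(o)/k)
g=load("scene")["color"][:,:,1];print(g[174:186,228:241:2].T.tolist())
E
```

```text
[ 0.438  -0.0352  0.1753] T [-0.051  0.1   -0.   ] F [ 0.7 -0.  -2.1] yaw -89.4 tilt [0.001 0.001] [-0.75 -0.09  0.7   2.03  0.06  1.18 -1.63] 57.1
scene 7.9460826 7.882612
side 7.73223 7.836056
[[25, 24, 24, 26, 24, 23, 121, 187, 194, 195, 154, 125], [22, 20, 22, 28, 18, 25, 21, 158, 188, 154, 123, 116], [25, 24, 24, 23, 71, 128, 134, 127, 124, 126, 125, 122], [19, 21, 17, 24, 230, 197, 165, 141, 131, 128, 122, 123], [19, 20, 24, 22, 112, 137, 154, 135, 130, 125, 116, 107], [21, 24, 22, 22, 13, 3, 2, 53, 79, 110, 103, 81], [24, 20, 19, 13, 12, 6, 31, 47, 46, 107, 117, 118]]
```

Emit:
drive_tool([
  [[0,-5,0],0],
  [[0,-4.5,0],0],
  [[-0.1,-0.8,-2],0],
  [[0,0,-4],0],
  [[0,0,-4],0],
  [[0,0,-2.5],0],
  [[0,0,-1.2],0],
  [[0,0,-0.6],0],
  [[0,0,-0.2],0],
  [[0,0,0],0],
])

```text
time: 58.45
ee_pos: [0.4378, -0.1365, 0.03]
eef_rot: [1.0, 0.004, 0.001, -0.0]
ft_force: [0.3, -0.5, -2.9]
width: 0.0278
grip_force: 39.9
```

```bash
python3 st.py
```

```text
[ 0.4378 -0.1365  0.03  ] T [-0.038  0.182 -0.022] F [ 0.3 -0.5 -2.9] yaw -89.5 tilt [0.0011 0.0002] [-0.56  0.26  0.84  2.13 -0.26  0.85 -1.12] 58.45
```

Emit:
drive_tool([
  [[0,0,-0.1],0],
  [[0,0,-0.1],0],
  [[0,0,-0.1],0],
  [[0,0,-0.05],0],
  [[0,0,0],0],
  [[0,0,0],0],
  [[0,0,0],0],
  [[0,0,0],0],
  [[0,0,0],0],
  [[0,0,0],0],
])

```text
time: 59.7
ee_pos: [0.438, -0.1367, 0.0268]
eef_rot: [1.0, 0.004, 0.001, -0.0]
ft_force: [-3.6, 1.8, 13.8]
width: 0.0277
grip_force: 40.0
```

Emit:
drive_tool([
  [[0,0,0.1],0],
  [[0,0,0],0],
  [[0,0,0],0],
  [[0,0,0],0],
  [[0,0,2],0],
  [[0,0,3.5],0],
  [[0,0,4],0],
  [[0,0,4],0],
  [[0,0,3],0],
  [[0,0,0],0],
], hand=0.4)

```text
time: 60.95
ee_pos: [0.4385, -0.1366, 0.1937]
eef_rot: [1.0, 0.004, 0.002, -0.0]
ft_force: [-0.1, 0.0, -0.8]
width: 0.0522
grip_force: 0.0
```

```bash
python3 st.py
python3 - <<'E'
from h import *
c=shot("wrist");g=c["color"][:,:,:].min(2);print(proj(c,[[.438,-.1367,.046]]))
u,v=proj(c,[[.438,-.1367,.046]])[0].astype(int);roi=g[v-25:v+25,u-25:u+25];m=roi>190;ys,xs=np.where(m);print(m.sum(),xs.mean()+u-25,ys.mean()+v-25)
q=shot("scene");p=cv2.imread("pics/scene1.png")[:,:,::-1]
d=cv2.absdiff(p,q["color"]).max(2)[:, :]
print("tray diff",(d[255:300,275:360]>60).sum(),"bystanders",(d[225:265,235:300]>60).sum())
E
```

```text
[ 0.4385 -0.1366  0.1937] T [-0.077  0.139  0.009] F [-0.1  0.  -0.8] yaw -89.5 tilt [0.004 0.001] [-0.7  -0.08  0.89  1.97  0.07  1.22 -1.4 ] 60.95
[[277.91269975 194.81484158]]
1359 272.4275202354672 196.7159676232524
tray diff 625 bystanders 0
```

Run:
```python
from h import *
shot("side")
for n,(u,v) in(("scene",(309,264)),("side",(328,272))):
    p=cv2.imread(f"pics/{n}1.png")[:,:,1];q=load(n)["color"][:,:,1]
    for im in(p,q):
        print(n);print("\n".join(" ".join(f"{x:3d}" for x in r_) for r_ in im[v-4:v+24:2,u-12:u+28:2]))
for n,(x0,x1,y0,y1),k in(("scene",(216,238,199,224),2.379/7),("side",(228,244,221,246),1.953/7)):
    p=cv2.imread(f"pics/{n}1.png")[:,:,0].astype(np.float32);q=load(n)["color"][:,:,2].astype(np.float32)
    o=[]
    for u in range(x0,x1):
        e=[]
        for im in(p,q):
            col=im[y0:y1,u]
            j=[i for i in range(len(col)-1) if col[i]>=170>col[i+1]][0];e.append(j+(col[j]-170)/(col[j]-col[j+1]))
        o.append(e[1]-e[0])
    print(n,np.median(o)/k,np.mean(o)/k)
```

```text
scene
221 108  52  63  49  42  67  52  42  51  48  82 105 104 104  84  58  59 105 106
 49  39  49  44  78 172 205 192  75  83 112 114 114 104  58  49  54 125 171 112
 46  51  81 113 134 236 236 239 189 111 101 104  63  49 120 166 167 173 174 171
 44  53  60  97 111 131 178 129 116 106  80  51 125 166 172 174 173 171 173 170
 87 169  66  56  73 108 113 107  83  57  58 168 170 174 172 172 175 173 139 156
 94  78  57  56  60  58  77  50  47  52  60 173 174 167 166 152  99 101  99 100
 78 146  83  54  56  53  55  49  48  50  77 173 160 155  96  87  93 100 100 101
172 156  59  65  63  52  51  49  51  50  53 143  98  82  88  85  91 168 167 168
173 155  59  59  56  74  50  49  49  49  48  84  86  87  86 166 172 173 171 171
173 157  56  58  58  58  58  50  49  49  47  90  99 165 173 175 171 172 174 172
174 156  57  56  59  58  53  51  48  47  49 100 106 173 171 173 173 174 174 174
175 159 152  87  57  59  50  45  51  53  84  99 130 167 172 174 173 174 174 173
172 171 158 156 136  56  53  49  76  97 129 169 172 173 175 172 171 173 172 156
172 172 173 157 159 153 135 157 165 171 172 172 171 17
[... 2750 characters left out ...]
107 106 105
168 169 124  65  75  72  66  53  55  61 131 133 139 102 100 155 107 105 105 106
168 167 122  66  66  66  68  61  50  78 101 164 169 173 112 106 107 106  95 105
167 170 119  62  66  67  69  56  55 104 132 171 173 149 106 105 104 105  94  64
153 167 157 160 115  68  64  56  96 131 171 172 105 106 105 107 104  96  84  41
155 163 168 163 158 160 129 133 174 172 149 109 104 107 106 115  83  68  41  54
164 156 153 162 167 165 160 170 172 149 103 107 105 102 105  76  76  31  42  81
149 152 165 163 153 161 169 172 108 102 107 105 106  94  82  58  32  31  23 188
 91 138 153 155 162 166 133 100 105 107 107  90  86  91  42  35  39  25  28 216
scene 7.9577394 7.891911
side 7.7189317 7.844075
```

Run:
```python
from h import *
for n,(x0,x1,y0,y1),k in(("scene",(214,240,190,226),2.379/7),("side",(224,246,212,246),1.953/7)):
    p=cv2.imread(f"pics/{n}2.png")[:,:,0].astype(np.float32);q=load(n)["color"][:,:,2].astype(np.float32)
    for u in range(x0,x1,5):
        print(n,u,p[y0:y1,u].astype(int).tolist());print("       ",q[y0:y1,u].astype(int).tolist())
```

```text
scene 214 [236, 236, 237, 237, 237, 236, 229, 91, 44, 45, 45, 50, 43, 205, 224, 225, 227, 181, 139, 70, 71, 174, 182, 179, 184, 163, 183, 185, 183, 181, 180, 179, 169, 122, 83, 33]
        [236, 236, 237, 237, 237, 237, 228, 93, 40, 46, 47, 55, 45, 178, 231, 235, 238, 189, 139, 76, 72, 173, 181, 181, 194, 165, 181, 184, 183, 183, 194, 194, 177, 121, 80, 35]
scene 219 [74, 206, 215, 215, 214, 118, 80, 64, 55, 58, 57, 168, 220, 223, 222, 224, 226, 223, 225, 222, 140, 111, 63, 49, 43, 48, 57, 50, 45, 132, 175, 180, 180, 180, 181, 159]
        [75, 204, 216, 216, 217, 113, 80, 62, 55, 55, 58, 168, 221, 223, 232, 234, 235, 235, 235, 230, 144, 112, 62, 47, 42, 48, 58, 49, 46, 135, 178, 179, 178, 194, 195, 164]
scene 224 [103, 103, 91, 86, 86, 89, 92, 62, 56, 107, 127, 191, 221, 224, 224, 220, 218, 221, 221, 222, 227, 233, 199, 139, 77, 46, 49, 53, 49, 44, 73, 151, 179, 185, 186, 182]
        [102, 98, 93, 85, 86, 88, 88, 60, 58, 108, 126, 194, 221, 222, 221, 221, 228, 230, 233, 235, 234, 233, 208, 142, 78, 49, 49, 53, 50, 39, 71, 154, 179, 180, 183, 183]
scene 229 [83, 96, 102, 99, 98, 66,
[... 2013 characters left out ...]
5, 175, 172, 171, 188, 188]
side 239 [60, 103, 97, 106, 104, 100, 90, 108, 109, 111, 110, 89, 88, 51, 174, 212, 208, 204, 216, 226, 219, 213, 218, 131, 71, 69, 62, 56, 88, 98, 148, 174, 169, 170]
        [59, 98, 99, 107, 103, 102, 89, 107, 107, 109, 110, 86, 90, 51, 173, 212, 208, 203, 224, 225, 223, 226, 231, 131, 80, 67, 65, 55, 91, 99, 147, 175, 167, 168]
side 244 [107, 172, 179, 124, 108, 106, 100, 98, 108, 71, 59, 58, 51, 84, 125, 178, 215, 208, 205, 206, 210, 215, 210, 217, 190, 130, 65, 62, 58, 107, 100, 99, 173, 168]
        [109, 188, 186, 125, 110, 104, 100, 99, 105, 71, 61, 58, 51, 62, 127, 179, 214, 206, 206, 205, 224, 226, 223, 232, 200, 127, 66, 62, 59, 108, 102, 98, 174, 168]
```

The plate's edges have not moved since 44 s, so the small change was only lighting and the press is on its stop. The crank stands upright in its tray and the arm is clear.

```bash
python3 -c "
from bench import r
print(r.close_job())"
```

```text
the job is handed in; nothing more can be done
None
```

I handed the job in at about 61 s: the plate reached its stop, judged by resistance and camera rather than a clean halt, because I drove the crank on and it slipped round on the spindle at least once; it now stands upright in its tray, let go, with no sign in the scene view that the battery, eraser or USB stick moved (the other things weren't checked).

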